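Flip a relay board over the wall of a soldering frame

TASK

Turn the relay board over into the soldering frame so that it can be soldered, without picking it up: with the fingertips alone push it across the table, far edge first, against the frame's front wall until it tips up on that edge, stands, and falls over the wall onto the rails, solder side up. Then push it fully home between the side cheeks, against the two stops at the far end of the rails. Do not pinch or lift the board (the far edge stays low all the time), and leave the other things on the table alone.

Things in the scene. Friction and masses are not known exactly. Their poses are not given: they have to be found in the camera images.
- relay_board: Loose brown circuit board, flat on the table in front of the soldering frame, component side up: 100 (x) x 110 (y) x 3.2 mm, about 0.11 kg, centre of mass 9 mm from the middle towards -x. Origin: centre of its lower (solder) face; z points up at the start and down once it is turned over; x points from the terminal strip to the bare far edge, roughly towards the frame at the start.
- far_edge (a point): Middle of the board's bare far edge (opposite the terminal strip), at its lower face: x = +50 mm, y = z = 0 in the board's axes. This edge meets the wall; it faces the robot when the board lies in the frame. The board is bare from here back to the relays, 62 mm.
- near_edge (a point): Middle of the board's near edge, at its lower face: x = -50 mm, y = z = 0 in the board's axes. On this edge stands a grey terminal strip, 68 mm long in y; 12.5 mm wide, its flat outer face flush with the edge, its top 19.7 mm above the board's lower face. This edge ends up at the far stops.
- relay_row (a point): Middle of the row of four black relays next to the terminal strip, on the board's top face: x = -22 mm, y = 0, z = 3.2 mm in the board's axes. The row is 66 mm long in y, 19 mm in x and 15 mm high above the top face. Beyond its two ends the board is bare for 22 mm to the side edges.
- frame: Bare aluminium soldering frame screwed to the table, cannot move: 110 mm deep (x), 150 mm wide (y), with a screwed-down lug at each side (98 mm from the middle, 11 mm high). Origin: centre of its underside; x points away from the robot into the frame, away from the wall. Behind the wall two rails 24 mm high run along x, 88 mm apart inside; components hang between them, floor 3 mm above the table.
- wall_foot (a point): Point on the table at the middle of the foot of the frame's front wall: x = -55 mm, y = z = 0 in the frame's axes. The wall is smooth, upright, 24 mm high (as high as the rails), 10 mm thick and as wide as the frame; its outer face looks along -x, to the robot. Pressed at about 10 N against it, the board swings up about its far edge when the fingertips on the strip follow round in an arc about this foot (friction about 0.6).
- nest (a point): Middle of a fully home board on the rails, at rail height: x = -9 mm, y = 0, z = 24 mm in the frame's axes; a turned board's origin then lies 3.2 mm above. Two dark stops, 10 mm high, stand on the rails' far ends, faces at x = +41 mm, so a home board sticks out 4 mm before the wall. Bevelled cheeks along the rails, 31 mm high, leave it 4 mm each side and guide it in from 8 mm off the middle.
- label_roll: White roll of labels, 54 mm across and 30 mm high, standing loose near the left front corner of the table; leave it alone. Origin: centre of its underside.
- driver_slot: Yellow-handled screwdriver, 167 mm long and 22 mm thick, lying loose along the left edge of the table; leave it alone. Origin: under its middle.
- glue_bottle: White glue bottle with red nozzle, 36 mm across and 100 mm high, standing loose at the left edge of the table beside the frame; leave it alone. Origin: centre of its underside.

How it is judged:
On the way, in this order (a step that is already met when the one before it is completed fails the run):
1. the board stands up on its far edge against the front wall (angle between relay_board's own z axis and vertical above 1.05 rad and height (world z) of far_edge below 0.03 m and height (world z) of near_edge above 0.08 m and x of far_edge in the frame of frame between -0.085 and -0.05 m), for 0.05 s.
2. the board lies on the rails, solder side up (angle between relay_board's own z axis and vertical above 2.97 rad and height (world z) of relay_board between 0.022 and 0.036 m and x of relay_board in the frame of frame above -0.06 m), for 0.1 s.
At the end, for the whole second after the job is handed in: The board lies at rest flat on the frame's rails, solder side up (within 4 degrees), terminal strip at the far end, between the cheeks (within 7 mm of the middle, square to about 5 degrees), within 3 mm of the far stops (angle between relay_board's own z axis and vertical above 3.07 rad and height (world z) of relay_board between 0.0245 and 0.03 m and x of relay_board in the frame of frame between -0.012 and -0.006 m and y of relay_board in the frame of frame between -0.007 and 0.007 m and angle between the x axis of relay_board and the x axis of frame, either way round below 0.09 rad and x of near_edge in the frame of frame above 0.03 m and linear speed of relay_board below 0.01 m/s and angular speed of relay_board below 0.1 rad/s); the robot touches nothing.
It fails at once if the board is lifted or carried: its far edge rises more than 55 mm above the table (height (world z) of far_edge above 0.055 m).
It fails at once if the board is taken between the fingers: they touch it while it lies between the pads (contact force between the fingers and relay_board above 0.5 N and x of the grasp point in the frame of relay_board between -0.0475 and 0.048 m and y of the grasp point in the frame of relay_board between -0.053 and 0.053 m and z of the grasp point in the frame of relay_board between -0.001 and 0.016 m).
It fails at once if the board is knocked off the table (height (world z) of relay_board below -0.02 m).
It fails at once if a bystander is disturbed: label roll, screwdriver or glue bottle moves more than 15 mm (distance of any of label_roll, driver_slot, glue_bottle from where it was at the start of the episode above 0.015 m).
It also fails if it takes over 72 s, if anything falls off the work surface, if the arm or the gripper's body presses on something with over 40 N, if the wrist force passes 120 N, or if a joint passes its speed limit or range.

ROBOT

A 6-joint arm with a two-finger parallel gripper is mounted at the origin on a cart in front of the work surface, level with it; the furniture and walls round the work are solid. World frame = base frame: x ahead of the robot, y to its left, z up, the work surface at z = 0. Lengths are in m, angles in rad, forces in N, time in s.
With the tool pointing down it reaches from about 0.35 to 0.975 m from the base axis. Payload 4.9 kg.
Tool frame: the origin (TCP) lies at the very end of the fingers, on their centre line; the grasp point (between the pads) lies r.grip_point_offset behind it (r.grip_point_offset is the distance from the TCP to the grasp point, in m); x points along the fingers, y is the direction in which the jaws open and shut, and the axes are right-handed (so a half turn about x gives the same grasp; the last joint's range is limited). The gripper opens to 85 mm and grips with 20 to 120 N. Pads are 22 mm wide; open, the fingers measure 114 mm over their backs; the gripper's body (76 mm by 85 mm) begins 54 mm behind the grasp point. The pads swing forward as they close: fully open they stand 13 mm farther back than shut.
Start: joints at [1.133, 0.053, 1.613, -0, 1.476, -0.119], TCP at [0.196, 0.593, 0.231] pointing down, gripper open.
Joint ranges: [-3.01, 3.01], [-1.01, 2.22], [0.06, 2.58], [-1.02, 4.17], [0.09, 2.62], [-3.14, 3.14]. Speed limits (rad/s): [2.57, 2.57, 3.14, 3.14, 3.14, 3.14].

INTERFACE

Orientations are given as [roll, pitch, yaw] about the fixed x, y, z axes, in that order (R = Rz(yaw) Ry(pitch) Rx(roll)).
In Python, from workcell import r, gripper_open, clamp, imaging gives the robot as it stands. Calls block until the motion is done:
- r.reach(position, orientation): joint-space move of the TCP to a pose.
- r.movel(position, ori=None, max_speed=0.15, stop_force=None): straight line of the TCP; ori=None keeps the orientation; max_speed is the mean speed in m/s. With stop_force (N) it stops when the force on the tool has changed by that much, and returns True; else False.
- r.movej(angles): joint-space move.
- gripper_open() and clamp(grasp_force=None): open the fingers fully, or close them until they stop; grasp_force is the grip in N (None keeps the last).
- r.sleep(seconds).
- r.ik(position, orientation): joint angles nearest the present ones, or None.
- imaging.get_image(name): name is "scene" or "top"; returns (picture, depth): 420x560x3 uint8, blue, green, red; 420x560 float32, m along the optical axis (not along the pixel's ray), 0 where there is no reading.
- imaging.camera_model(name): a dict with "intrinsics" (3x3 intrinsics, pixels), "distortion" ([k1, k2, p1, p2, k3] as OpenCV has them; the pictures are not rectified), "position" and "attitude" of the camera in the world. Camera axes: x right, y up, looking along -z (the intrinsics and any distortion apply to the point x, -y, -z); pixel columns grow to the right and rows downward; lengths in m; the calibration is good to about 2 mm. A picture is of the moment at which its call begins. camera_model takes no time and is no camera call.
A pose or a line that the arm cannot do raises r.Unreachable and nothing moves.
- r.close_job(): hands the job in, once; it reports no verdict.
Readings, each from a call of its own:
- r.get_t(): time.
- r.get_joint_pos(): joint angles.
- r.get_dq(): joint speeds.
- r.get_tau(): joint torques, N m.
- r.get_tcp_pos(): TCP position.
- r.get_eef_rot(): TCP orientation.
- r.get_ft_force(): force on the tool from outside, world axes, zero at the start.
- r.get_torque(): the same for the moment, N m.
- r.get_finger_gap(): finger opening in m.
Only numpy, scipy, OpenCV 4.12 (cv2) and the standard library are available. Lean on these libraries where they do the work, as an engineer would, in place of code of your own. Each camera call takes 0.05 s, during which the arm holds its last target.

## Working session

There is one attempt and no reset: what is moved stays moved. The work goes in short steps, each a Python script; the robot and the scene stay as the last script left them, time stands still between calls to the robot, and variables do not carry over. Pictures are saved under pics/ and viewed, and the job is handed in when it is done.

```bash
ls; mkdir -p pics; python3 - <<'E'
from workcell import r, imaging
import cv2, numpy as np
for n in ("scene","top"):
    im,d=imaging.get_image(n); cv2.imwrite(f"pics/{n}0.png",im); np.save(f"pics/{n}0.npy",d)
    print(n,imaging.camera_model(n))
print(r.get_t(),r.grip_point_offset,r.get_tcp_pos(),r.get_eef_rot(),r.get_finger_gap())
E
```

```text
pics
scene {'intrinsics': array([[533.8929727 ,   0.        , 285.92888062],
       [  0.        , 533.8929727 , 215.1377803 ],
       [  0.        ,   0.        ,   1.        ]]), 'distortion': array([-0.0122843,  0.       ,  0.       ,  0.       ,  0.       ]), 'position': array([-0.0580896 ,  1.02723109,  0.49310658]), 'attitude': array([ 1.15792757,  0.02767096, -2.53298868])}
top {'intrinsics': array([[478.86767361,   0.        , 276.2072607 ],
       [  0.        , 478.86767361, 217.38453431],
       [  0.        ,   0.        ,   1.        ]]), 'distortion': array([-0.15528287,  0.        ,  0.        ,  0.        ,  0.        ]), 'position': array([0.45593627, 0.20512728, 0.91700482]), 'attitude': array([ 0.07182369, -0.00229719, -1.58642587])}
0.1 0.0187 [0.19562311 0.59300006 0.23018848] [-1.69303435  1.56894134 -2.01175858] 0.08525582041713518
```

View pics/scene0.png

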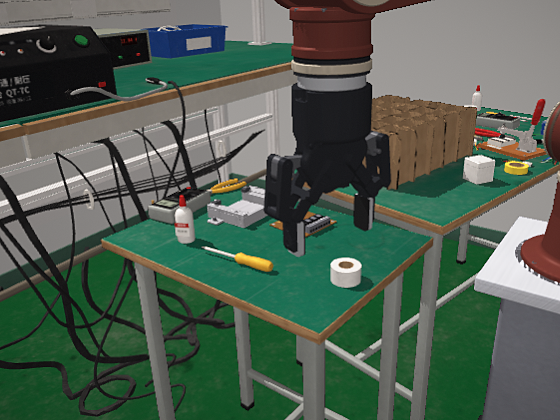

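View pics/top0.png

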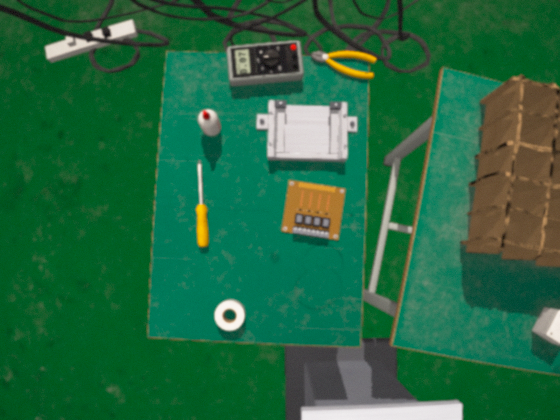

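The top view shows the frame around (308,130) and the board around (313,210), slightly rotated with its strip at the bottom (towards the robot). The bystanders are on the left: bottle (208,122), driver (201,205), roll (230,315). Next I'll enlarge the picture and measure.

```bash
cat > h.py <<'E'
import numpy as np, cv2
from scipy.spatial.transform import Rotation as R
from workcell import r, imaging, gripper_open, clamp
def ray(n,uv):
    c=imaging.camera_model(n)
    p=cv2.undistortPoints(np.array(uv,float).reshape(-1,1,2),c['intrinsics'],c['distortion']).reshape(-1,2)
    d=np.c_[p[:,0],-p[:,1],-np.ones(len(p))]
    return c['position'],R.from_euler('xyz',c['attitude']).apply(d)
def onz(n,uv,z):
    o,d=ray(n,uv); return o+d*((z-o[2])/d[:,2])[:,None]
def proj(n,P):
    c=imaging.camera_model(n)
    q=R.from_euler('xyz',c['attitude']).inv().apply(np.atleast_2d(P)-c['position'])
    q[:,1:]*=-1
    return cv2.projectPoints(q,np.zeros(3),np.zeros(3),c['intrinsics'],c['distortion'])[0].reshape(-1,2)
def bydepth(n,uv,d):
    o,v=ray(n,uv); uv=np.array(uv,int)
    return o+v*d[uv[:,1],uv[:,0]][:,None]
def shot(n,f,box=None,s=1):
    im,d=imaging.get_image(n)
    if box: 
        x,y,w,h=box; im2=cv2.resize(im[y:y+h,x:x+w],None,fx=s,fy=s,interpolation=cv2.INTER_CUBIC)
    else: im2=im
    cv2.imwrite('pics/'+f,im2); return im,d
E
python3 - <<'E'
from h import *
im=cv2.imread('pics/top0.png'); cv2.imwrite('pics/top0z.png',cv2.resize(im[85:250,245:370],None,fx=4.5,fy=3.6 if 0 else 3.6))
cv2.imwrite('pics/top0b.png',cv2.resize(im[170:250,270:360],None,fx=7,fy=7,interpolation=cv2.INTER_CUBIC))
cv2.imwrite('pics/top0f.png',cv2.resize(im[90:170,250:362],None,fx=7,fy=7,interpolation=cv2.INTER_CUBIC))
hsv=cv2.cvtColor(im,cv2.COLOR_BGR2HSV)
m=cv2.inRange(hsv,(8,90,90),(22,255,255)); m[:170]=0;m[250:]=0;m[:,:270]=0;m[:,360:]=0
c=max(cv2.findContours(m,0,2)[0],key=cv2.contourArea); 
b=cv2.boxPoints(cv2.minAreaRect(c)); print(b, cv2.contourArea(c)); print(onz('top',b,.003))
E
```

```text
[[281.23718 231.08557]
 [288.90222 179.98532]
 [345.08807 188.41321]
 [337.42303 239.51346]] 2491.5
[[0.49527382 0.19280411 0.003     ]
 [0.59350847 0.17641584 0.003     ]
 [0.57565285 0.06819872 0.003     ]
 [0.47740025 0.08555058 0.003     ]]
```

View pics/top0b.png

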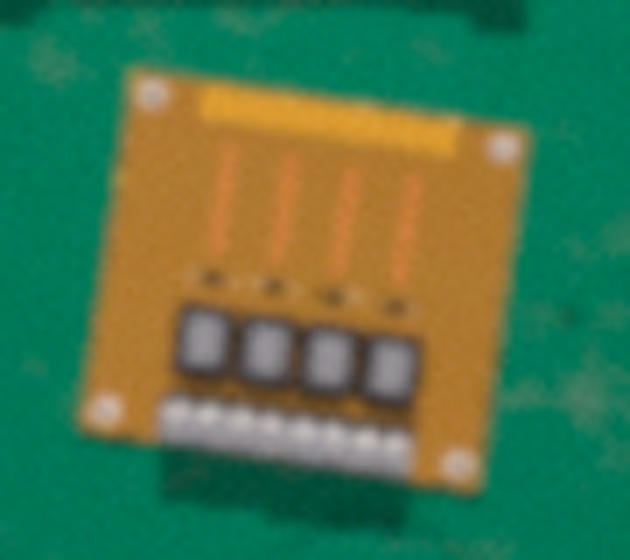

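View pics/top0f.png

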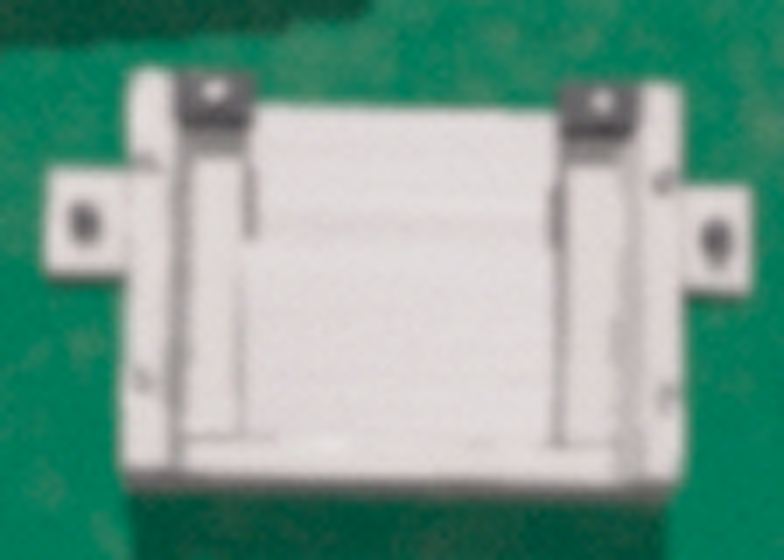

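```bash
python3 - <<'E'
from h import *
def f(p,z): return onz('top',np.array(p,float)/7+[250,90],z)
fr=f([(130,472),(680,482)],.024); print('front',fr)
bk=f([(130,70),(682,85)],.031); print('back',bk)
lug=f([(85,222),(715,240)],.011); print('lugs',lug)
ck=f([(178,470),(632,480)],.031);print('cheekfront',ck)
st=f([(215,128),(600,138)],.034);print('stops',st)
for a in (fr,bk,lug,ck,st):
    d=a[0]-a[1]; print(np.hypot(d[0],d[1]),np.arctan2(-d[0],d[1]),a.mean(0))
d=np.load('pics/top0.npy')
print(bydepth('top',[(307,157),(283,140),(335,140),(308,135),(262,123),(313,190),(313,219),(310,231),(313,260)],d))
im=cv2.imread('pics/scene0.png');cv2.imwrite('pics/scene0z.png',cv2.resize(im[160:260,160:350],None,fx=4.2,fy=4.2,interpolation=cv2.INTER_CUBIC))
E
```

```text
front [[0.63404446 0.21473526 0.024     ]
 [0.62942166 0.06571239 0.024     ]]
back [[0.74424389 0.21314679 0.031     ]
 [0.73855557 0.06239855 0.031     ]]
lugs [[0.70727192 0.22636338 0.011     ]
 [0.70024243 0.0515777  0.011     ]]
cheekfront [[0.63299367 0.20178563 0.031     ]
 [0.62873349 0.07978348 0.031     ]]
stops [[0.72658783 0.1903245  0.034     ]
 [0.72274256 0.08585808 0.034     ]]
0.14909455411462083 -0.031010767624429943 [0.63173306 0.14022382 0.024     ]
0.15085552867374324 -0.037716017764621135 [0.74139973 0.13777267 0.031     ]
0.1749269742100529 -0.0401961023940356 [0.70375718 0.13897054 0.011     ]
0.12207650928696262 -0.034904776151809556 [0.63086358 0.14078456 0.031     ]
0.10453716166348477 -0.036792056498012676 [0.72466519 0.13809129 0.034     ]
[[0.63408529 0.14190748 0.02274822]
 [0.66652578 0.18693416 0.02731351]
 [0.66566023 0.08807876 0.02616412]
 [0.68156397 0.13756108 0.00320259]
 [0.70580733 0.22676486 0.0070109 ]
 [0.57315995 0.13052029 0.00483433]
 [0.51655502 0.13267648 0.01651143]
 [0.49393701 0.13890455 0.0178263 ]
 [0.43915321 0.13316253 0.00304327]]
```

View pics/scene0z.png

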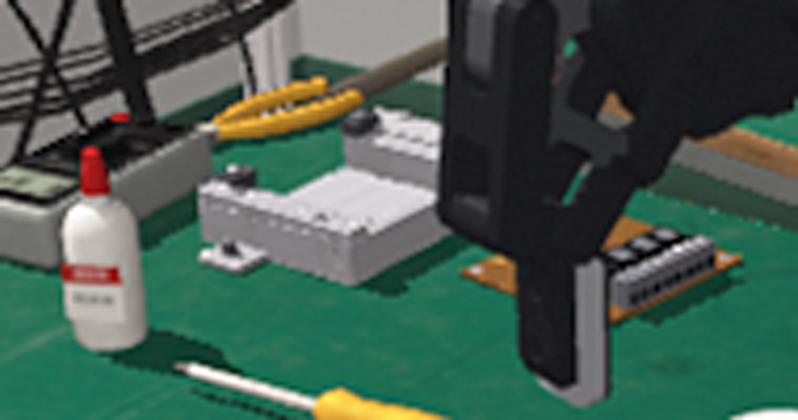

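```bash
cat >> h.py <<'E'
YAW=-0.0365; WF=np.array([0.6317,0.1402]); ex=np.array([np.cos(YAW),np.sin(YAW)]); ey=np.array([-ex[1],ex[0]]); FO=WF+.055*ex
def W(xf,yf,z): p=FO+xf*ex+yf*ey; return [p[0],p[1],z]
def toF(p): d=np.asarray(p)[...,:2]-FO; return np.stack([d@ex,d@ey],-1)
def ori(sgn=1,pitch=0):
    # tool x: forward-tilted from straight down by pitch
    x=np.array([*(ex*np.sin(pitch)),-np.cos(pitch)]); y=sgn*np.array([*ey,0]); z=np.cross(x,y)
    return R.from_matrix(np.c_[x,y,z]).as_euler('xyz')
E
python3 - <<'E' 2>&1 | grep -v Warn
from h import *
for s in (1,-1):
    for p in (W(-.161,-.097,.1),W(-.045,0,.12),W(-.17,0,.01)): print(s,r.ik(p,ori(s)))
print(r.ik(W(-.045,0,.12),ori(-1,.6)))
print(R.from_euler('xyz',r.get_eef_rot()).as_matrix().round(2))
E
```

```text
1 [-5.19753248e-02 -6.83786905e-02  1.96137650e+00 -4.44089210e-16
  1.24859484e+00 -1.58627165e+00]
1 [ 1.01339544e-01  2.13636943e-01  1.62768226e+00 -4.44089210e-16
  1.30027345e+00 -1.43295678e+00]
1 [ 1.33738629e-01  9.28211104e-02  1.97120460e+00 -4.44089210e-16
  1.07756695e+00 -1.40055770e+00]
-1 [-5.19753248e-02 -6.83786905e-02  1.96137650e+00 -4.44089210e-16
  1.24859484e+00  1.55532100e+00]
-1 [ 1.01339544e-01  2.13636943e-01  1.62768226e+00 -4.44089210e-16
  1.30027345e+00  1.70863587e+00]
-1 [ 1.33738629e-01  9.28211104e-02  1.97120460e+00 -4.44089210e-16
  1.07756695e+00  1.74103496e+00]
[ 0.14486937 -0.07632269  2.02219072 -0.17850135  0.61091328  1.8677358 ]
[[-0.    0.31  0.95]
 [-0.    0.95 -0.31]
 [-1.   -0.   -0.  ]]
```

```bash
python3 - <<'E'
from h import *
o=ori(1)
clamp(20); print(r.get_finger_gap(),r.get_t())
r.reach(W(-.161,-.10,.12),o); print(r.get_t(), r.get_ft_force())
im,d=shot('scene','s1.png'); shot('top','t1.png')
s=r.movel(W(-.161,-.10,.0012),o,.1,stop_force=8); print(s,r.get_tcp_pos(),r.get_ft_force(),r.get_t())
E
```

```text
-0.0001376637186115592 0.8667
3.175 [ 0.38937491  0.78834451 -0.10124378]
False [0.52290777 0.04411805 0.00204487] [-0.87567702 -0.66943331  0.26892971] 4.6167<sys>:0: UserWarning: Gimbal lock detected. Setting third angle to zero since it is not possible to uniquely determine all angles.
```

View pics/s1.png

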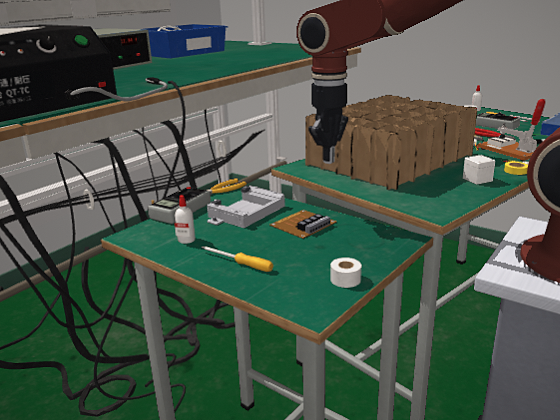

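View pics/t1.png

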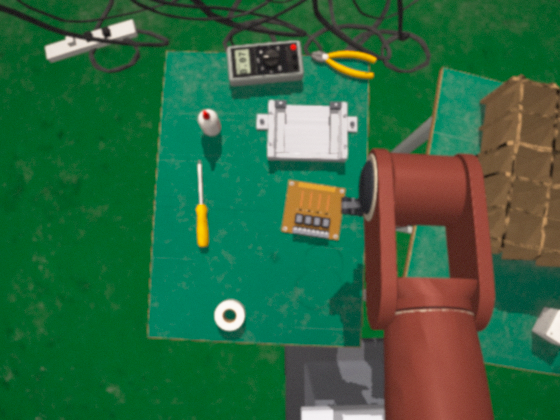

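```bash
python3 - <<'E'
from h import *
im=cv2.imread('pics/s1.png')
P=[W(-.055,.075,.024),W(-.055,-.075,.024),W(-.055,.075,0),W(.055,.075,.031)]
q=proj('scene',P); print(q)
b=[[0.4953,0.1928,.0032],[0.5935,0.1764,.0032],[0.5757,0.0682,.0032],[0.4774,0.0856,.0032]]
qb=proj('scene',b); print(qb)
z=cv2.resize(im[175:255,195:345],None,fx=5.3,fy=5.3,interpolation=cv2.INTER_CUBIC)
for p in np.r_[q,qb]: cv2.drawMarker(z,tuple(int(v) for v in (p-[195,175]+.5)*5.3),(0,0,255),0,12,1)
cv2.imwrite('pics/s1z.png',z)
E
```

```text
[[244.18661815 217.87581155]
 [285.62659272 196.48158718]
 [244.83217072 227.86400162]
 [207.71092999 204.31455708]]
[[303.47432335 237.36778617]
 [270.25116623 224.30793218]
 [303.82161093 209.47504776]
 [336.68739653 221.11018182]]
```

View pics/s1z.png

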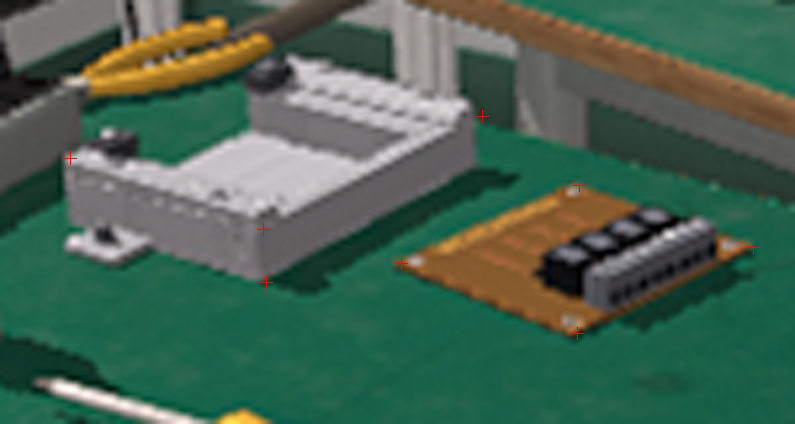

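The second view agrees with the top-view measurement to about 1–2 px: the frame corners and all four board corners reproject onto their edges. Next is the side push.

```bash
cat > side.py <<'E'
from h import *
import sys
o=ori(1)
s=r.movel(W(-.161,-.0695,.0005),o,.04); print(s,toF(r.get_tcp_pos()),r.get_ft_force())
r.movel(W(-.161,-.10,.0015),o,.1);r.movel(W(-.161,-.12,.06),o,.2)
r.reach(W(-.25,-.16,.12),o)
im,d=shot('top','t2.png',(245,85,120,165),3.6)
hsv=cv2.cvtColor(im,cv2.COLOR_BGR2HSV)
m=cv2.inRange(hsv,(8,90,90),(22,255,255)); m[:165]=0;m[250:]=0;m[:,:260]=0;m[:,352:]=0
c=max(cv2.findContours(m,0,2)[0],key=cv2.contourArea)
b=toF(onz('top',cv2.boxPoints(cv2.minAreaRect(c)),.003)); print(b,b.mean(0),r.get_t())
E
python3 side.py 2>&1 | grep -v Warn
```

```text
False [-0.16105549 -0.06946005] [ 0.57508857  0.20378552 -0.79016409]
[[-0.19312967  0.05300228]
 [-0.09474581  0.04030658]
 [-0.10865297 -0.06844434]
 [-0.20706833 -0.05479672]] [-0.1508992  -0.00748305] 7.0333
```

View pics/t2.png

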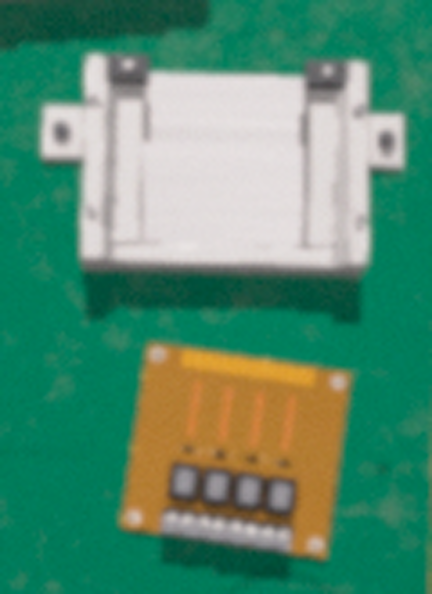

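The tip is only about 6.5 mm half-wide across the jaws, so the board moved 5.5 mm and did not turn. I'll push again further forward.

```bash
cat > side2.py <<'E'
from h import *
import sys
x,y,f=float(sys.argv[1]),float(sys.argv[2]),sys.argv[3]
o=ori(1)
r.reach(W(x,-.13,.06),o); r.movel(W(x,-.085,.0012),o,.2)
s=r.movel(W(x,y,.0008),o,.05); print(s,toF(r.get_tcp_pos()),r.get_ft_force())
r.movel(W(x,-.09,.0015),o,.15)
r.reach(W(-.25,-.16,.12),o)
im,d=shot('top',f,(245,85,120,165),3.6)
hsv=cv2.cvtColor(im,cv2.COLOR_BGR2HSV)
m=cv2.inRange(hsv,(8,90,90),(22,255,255)); m[:165]=0;m[250:]=0;m[:,:260]=0;m[:,352:]=0
c=max(cv2.findContours(m,0,2)[0],key=cv2.contourArea)
b=toF(onz('top',cv2.boxPoints(cv2.minAreaRect(c)),.003)); print(b,b.mean(0),r.get_t())
E
python3 side2.py -.139 -.0615 t3.png 2>&1 | grep -v Warn
```

```text
False [-0.13914801 -0.06123697] [-0.21304116  0.09407761  0.16083999]
[[-0.1985733   0.06086921]
 [-0.09984265  0.05310427]
 [-0.1083837  -0.05632261]
 [-0.20720114 -0.04763016]] [-0.1535002   0.00250518] 9.8833
```

```bash
cat > push.py <<'E'
from h import *
o=ori(1)
r.reach(W(-.25,.002,.06),o); r.movel(W(-.235,.002,.012),o,.2)
s=r.movel(W(-.158,.002,.012),o,.04,stop_force=7); print(s,toF(r.get_tcp_pos()),r.get_tcp_pos()[2],r.get_ft_force(),r.get_t())
r.sleep(.3); print(toF(r.get_tcp_pos()),r.get_ft_force())
shot('scene','s4.png',(180,120,190,142),4.2)
im,d=shot('top','t4.png',(245,85,120,165),3.6)
E
python3 push.py 2>&1 | grep -v Warn
```

```text
True [-0.16606536  0.00209983] 0.011280372206244858 [0.01670325 0.23716596 0.50899267] 12.575
[-0.16695952  0.00196878] [ 1.21738293 -0.09258798  0.07630955]
```

View pics/s4.png

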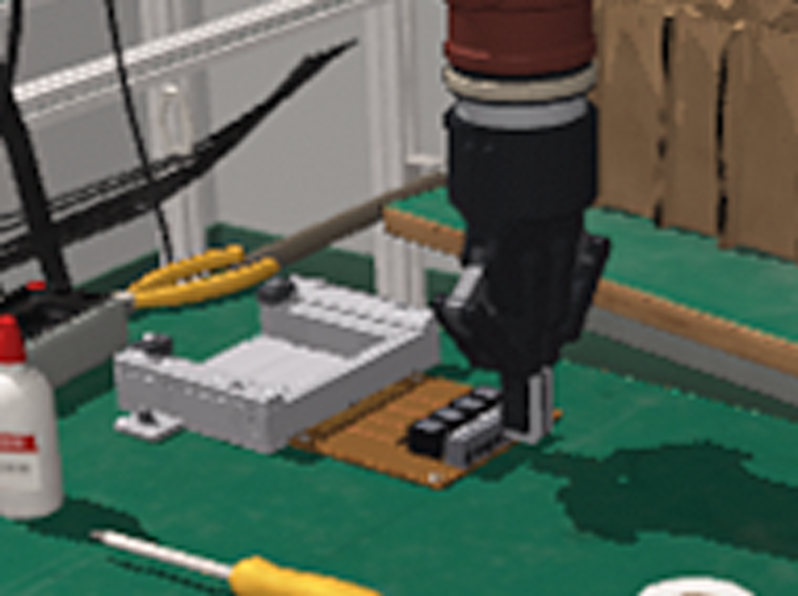

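View pics/t4.png

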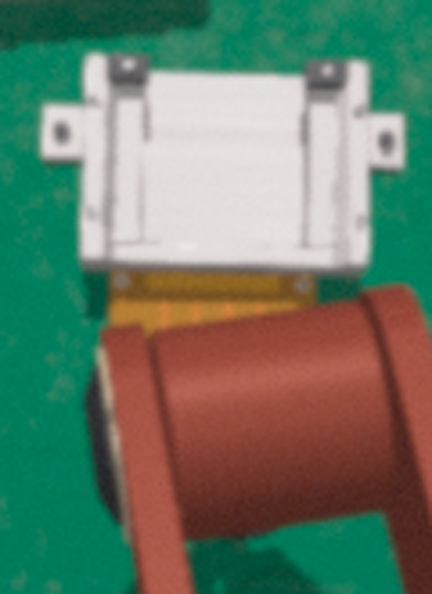

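```bash
python3 - <<'E' 2>&1 | grep -v Warn
from h import *
p=np.array([(108,290),(107,310),(316,280),(122,281),(303,286)])/3.6+[245,85]
print(toF(onz('top',p,.003)))
im,d=shot('top','t5.png',(262,140,90,70),8)
print(r.get_tcp_pos(), r.get_ft_force())
E
```

```text
[[-0.06689504  0.06217066]
 [-0.07777509  0.0624769 ]
 [-0.05882872 -0.04966499]
 [-0.06183345  0.05475759]
 [-0.06228447 -0.04266748]]
[0.519933   0.14628075 0.01072565] [ 0.40360255 -1.0818129   0.2956579 ]
```

View pics/t5.png

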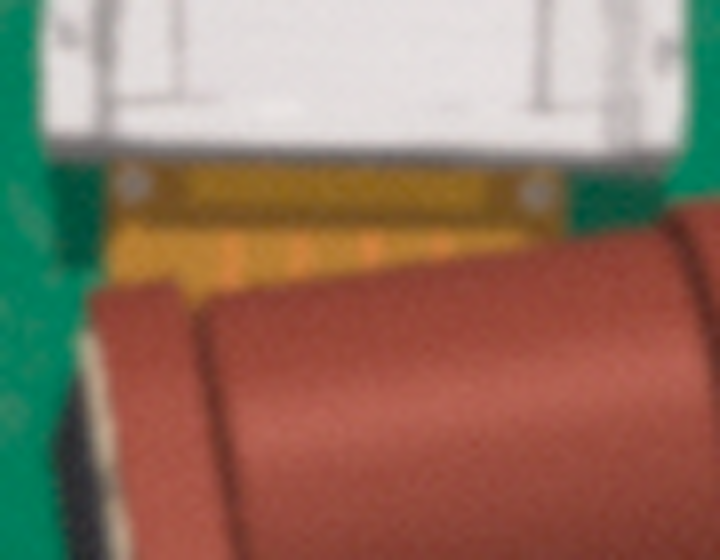

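The board is now square against the wall, but about 6 mm too far to +y (edges at +61.5 and −50 mm in the frame). I'll nudge it back from the left side, then press again.

```bash
cat > nudge.py <<'E'
from h import *
o=ori(1)
r.movel(W(-.20,.002,.02),o,.15); r.movel(W(-.20,.02,.07),o,.25); r.reach(W(-.114,.1,.06),o)
r.movel(W(-.114,.085,.0012),o,.2)
r.movel(W(-.114,.062,.0008),o,.05); print(toF(r.get_tcp_pos()))
r.movel(W(-.114,.09,.0015),o,.15); r.movel(W(-.114,.12,.05),o,.2); r.reach(W(-.22,.16,.10),o)
im,d=shot('top','t6.png',(245,85,120,165),3.6); print(r.get_t())
hsv=cv2.cvtColor(im,cv2.COLOR_BGR2HSV)
m=cv2.inRange(hsv,(8,90,60),(24,255,255)); m[:150]=0;m[250:]=0;m[:,:260]=0;m[:,352:]=0
c=max(cv2.findContours(m,0,2)[0],key=cv2.contourArea)
b=toF(onz('top',cv2.boxPoints(cv2.minAreaRect(c)),.003)); print(b,b.mean(0))
E
python3 nudge.py 2>&1 | grep -v Warn
```

```text
[-0.11395932  0.06172076]
16.7583
[[-0.15481242  0.05331684]
 [-0.05467681  0.05319104]
 [-0.05447916 -0.05643305]
 [-0.1548641  -0.05520326]] [-0.10470812 -0.00128211]
```

View pics/t6.png

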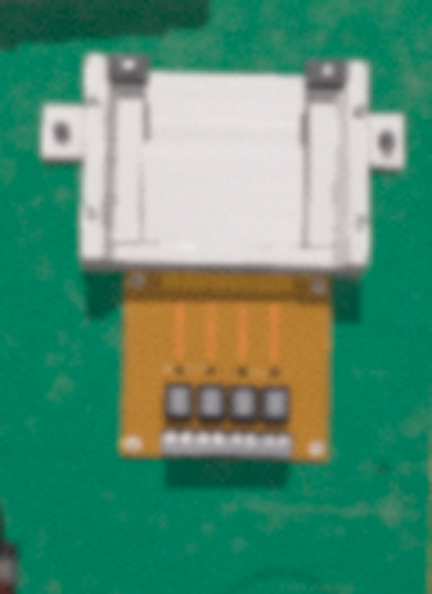

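```bash
cat > arc1.py <<'E'
from h import *
import sys,json
o=ori(1); Y=-.001; h=.0125
def frc(n=3): return np.mean([r.get_ft_force() for _ in range(n)],0)
def C(t): c,s=np.cos(t),np.sin(t); return np.array([-.0032*s-.1*c+h*s, .1*s+h*c])
def loop(st,t1,dstep=np.radians(4),tgt=10):
    b=np.array(st['base']); f0=np.array(st['f0']); p=st['p']; t=st['t']
    while t<t1-1e-6:
        t=min(t+dstep,t1); c,s=np.cos(t),np.sin(t)
        q=b+C(t)-C(0)+p*np.array([c,-s])
        r.movel(W(q[0],Y,q[1]),o,.06)
        f=frc()-f0; fx=f[:2]@ex; Fr=-(fx*c-f[2]*s); Ft=fx*s+f[2]*c
        a=toF(r.get_tcp_pos()); print(int(np.degrees(t)),'Fr %.1f Ft %.1f p %.2f  t %.2f'%(Fr,Ft,p*1e3,r.get_t()),a.round(4),r.get_tcp_pos()[2].round(4))
        p=np.clip(p+np.clip((tgt-Fr)*1.2e-4,-.001,.001),-.003,.012)
        if Fr>45: print('HIGH');break
    st.update(p=float(p),t=float(t)); json.dump(st,open('st.json','w'))
    return st
if __name__=='__main__':
    r.reach(W(-.20,Y,.06),o); r.movel(W(-.19,Y,.0132),o,.2); r.sleep(.2)
    f0=frc(5); s=r.movel(W(-.155,Y,.0132),o,.02,stop_force=5); x=toF(r.get_tcp_pos())[0]; print(s,x,f0,frc()-f0)
    p=0
    for i in range(12):
        r.movel(W(x+p,Y,.0132),o,.03); Fr=-(frc()-f0)[:2]@ex
        print('press',round(p*1e3,2),round(Fr,1),r.get_tcp_pos()[2],r.get_t())
        if Fr>8: break
        p+=.0006
    st=dict(base=[float(x),.0132],f0=list(map(float,f0)),p=float(p),t=0.)
    json.dump(st,open('st.json','w'))
E
python3 arc1.py 2>&1 | grep -v Warn
```

```text
True -0.1660583457308966 [ 0.42840212 -0.25235852 -0.10038159] [-0.28137193  0.48130279  0.37617923]
press 0.0 -0.1 0.013109646296832249 19.4833
press 0.6 0.3 0.013023922279048587 19.7333
press 1.2 3.9 0.012972771861281797 19.9833
press 1.8 6.7 0.01295952126744877 20.2333
press 2.4 9.0 0.012904004526672522 20.4833
```

```bash
cat > a2.py <<'E'
from arc1 import *
st=loop(json.load(open('st.json')),np.radians(float(sys.argv[1])))
shot('scene',sys.argv[2],(180,110,190,142),4.2)
E
python3 a2.py 24 s7.png 2>&1 | grep -v Warn
```

```text
from arc1 import *
4 Fr 7.5 Ft 0.1 p 2.40  t 20.75 [-0.1646 -0.0012] 0.0194
8 Fr 8.8 Ft -0.1 p 2.70  t 21.02 [-0.1629 -0.0012] 0.0265
12 Fr 8.9 Ft 0.2 p 2.84  t 21.28 [-0.1607 -0.0012] 0.0333
16 Fr 10.0 Ft -0.0 p 2.97  t 21.55 [-0.1581 -0.0012] 0.0399
20 Fr 9.8 Ft 0.6 p 2.97  t 21.81 [-0.1549 -0.0012] 0.0465
24 Fr 9.0 Ft 1.2 p 2.99  t 22.07 [-0.1513 -0.0011] 0.0528
```

View pics/s7.png

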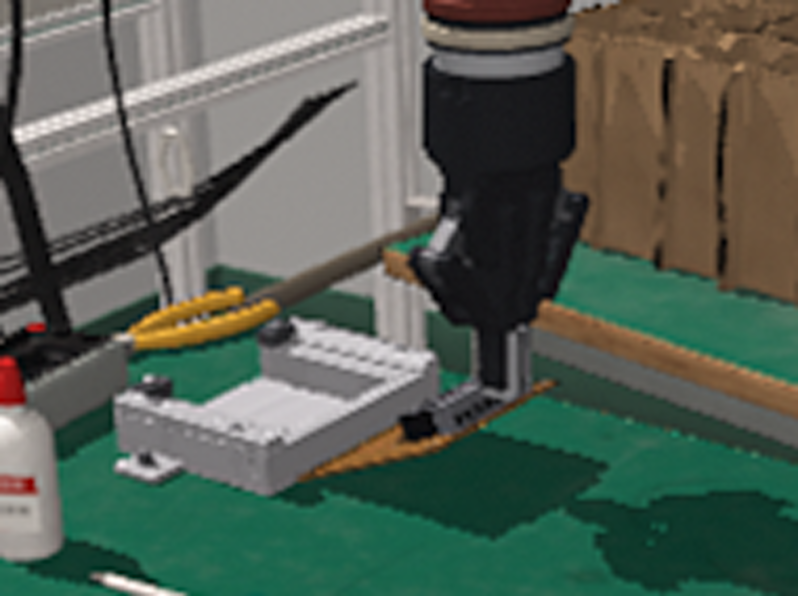

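The board is swinging up cleanly: its shadow is lifted, and the far edge stays at the wall foot near (310,475). I'll continue.

```bash
python3 a2.py 72 s8.png 2>&1 | grep -v Warn
```

```text
from arc1 import *
27 Fr 8.1 Ft 0.1 p 3.10  t 22.38 [-0.1472 -0.0011] 0.0588
32 Fr 8.7 Ft 0.5 p 3.33  t 22.63 [-0.1427 -0.0011] 0.0644
36 Fr 9.6 Ft -0.2 p 3.49  t 22.89 [-0.1378 -0.0011] 0.0698
40 Fr 7.8 Ft -0.5 p 3.54  t 23.15 [-0.1326 -0.0011] 0.0747
44 Fr 7.8 Ft -0.1 p 3.80  t 23.41 [-0.1271 -0.0011] 0.0792
48 Fr 8.2 Ft 1.0 p 4.07  t 23.67 [-0.1214 -0.001 ] 0.0834
52 Fr 8.2 Ft 0.9 p 4.29  t 23.93 [-0.1154 -0.001 ] 0.0871
55 Fr 7.9 Ft 0.3 p 4.50  t 24.18 [-0.1092 -0.001 ] 0.0904
59 Fr 9.4 Ft 0.8 p 4.76  t 24.44 [-0.1028 -0.001 ] 0.0932
64 Fr 9.4 Ft 0.2 p 4.83  t 24.70 [-0.0964 -0.001 ] 0.0956
68 Fr 8.7 Ft 0.1 p 4.91  t 24.96 [-0.0899 -0.001 ] 0.0974
72 Fr 8.6 Ft 0.5 p 5.06  t 25.22 [-0.0832 -0.001 ] 0.0989
```

View pics/s8.png

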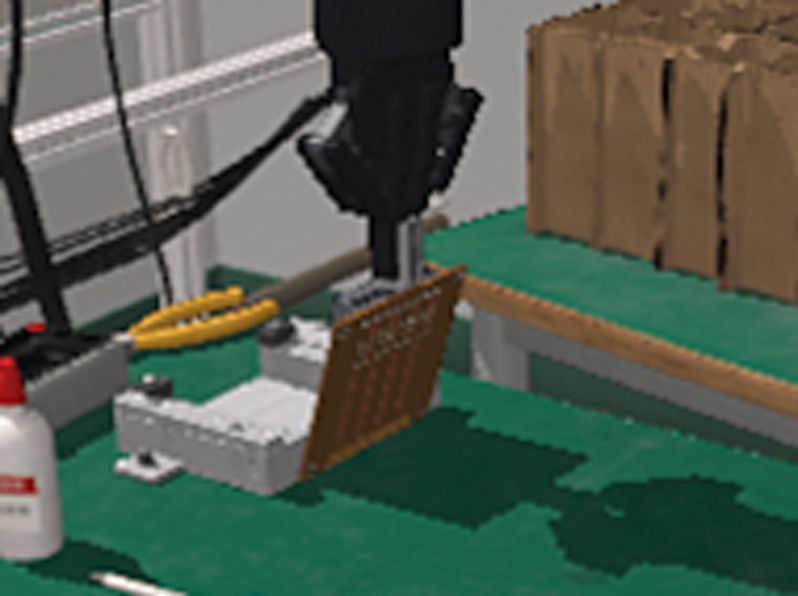

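```bash
cat > a3.py <<'E'
from arc1 import *
st=loop(json.load(open('st.json')),np.radians(88),tgt=7)
st=loop(st,np.radians(96),tgt=4)
shot('scene','s9.png',(180,110,190,142),4.2)
E
python3 a3.py 2>&1 | grep -v Warn
```

```text
from arc1 import *
76 Fr 8.5 Ft -0.8 p 5.23  t 25.52 [-0.0763 -0.001 ] 0.0999
80 Fr 8.1 Ft 1.1 p 5.05  t 25.78 [-0.0698 -0.001 ] 0.1005
84 Fr 7.7 Ft 0.7 p 4.91  t 26.04 [-0.0631 -0.0011] 0.1006
88 Fr 8.1 Ft 0.1 p 4.83  t 26.30 [-0.0564 -0.0011] 0.1003
92 Fr 7.8 Ft -1.1 p 4.69  t 26.56 [-0.0496 -0.0011] 0.0999
96 Fr 9.7 Ft -0.3 p 4.24  t 26.82 [-0.0426 -0.001 ] 0.0993
```

View pics/s9.png

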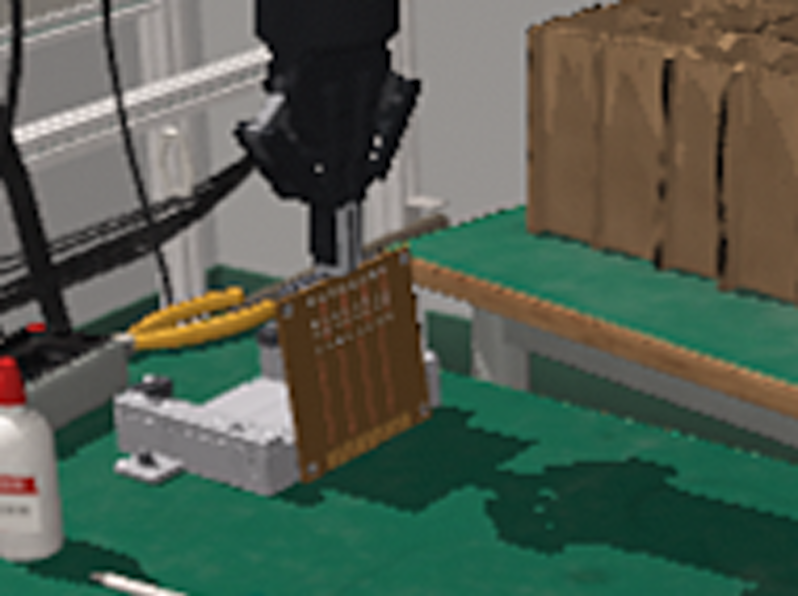

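```bash
cat > a4.py <<'E'
from arc1 import *
st=loop(json.load(open('st.json')),np.radians(104),tgt=2)
p=r.get_tcp_pos(); f=toF(p)
r.movel(W(f[0]+.01,Y,p[2]+.045),o,.3); r.sleep(.3)
shot('scene','s10.png',(180,110,190,142),4.2); print(r.get_t())
E
python3 a4.py 2>&1 | grep -v Warn
```

```text
from arc1 import *
100 Fr 7.7 Ft 0.4 p 3.56  t 27.12 [-0.036  -0.0009] 0.098
104 Fr 7.4 Ft -0.1 p 2.87  t 27.39 [-0.0296 -0.0008] 0.096
28.0583
```

View pics/s10.png

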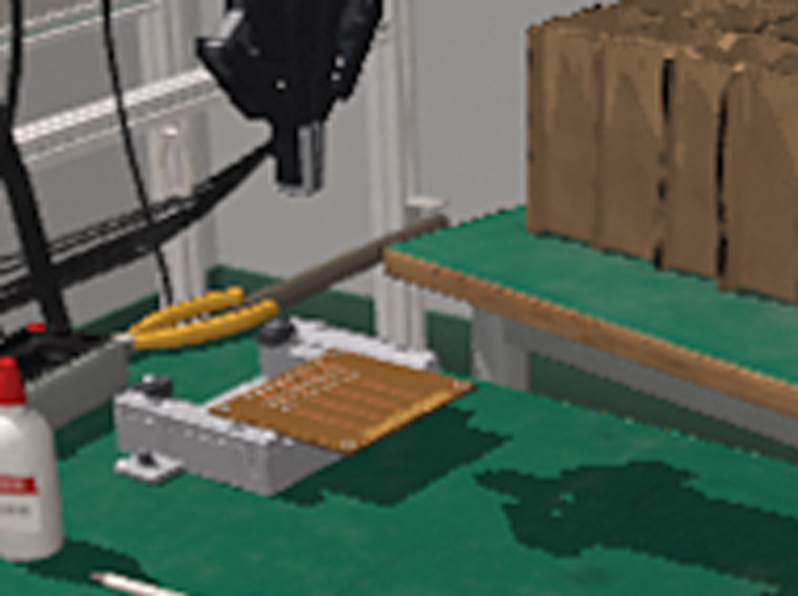

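The board has fallen over onto the rails, solder side up, with its far edge overhanging towards the robot. I'll move clear and check its seating from above.

```bash
cat > look.py <<'E'
from h import *
import sys
im,d=shot('top','t%s.png'%sys.argv[1],(245,85,120,165),3.6); print(r.get_t())
hsv=cv2.cvtColor(im,cv2.COLOR_BGR2HSV)
m=cv2.inRange(hsv,(5,80,50),(24,255,255)); m[:90]=0;m[250:]=0;m[:,:260]=0;m[:,352:]=0
m=cv2.morphologyEx(m,cv2.MORPH_CLOSE,np.ones((5,5)))
c=max(cv2.findContours(m,0,2)[0],key=cv2.contourArea)
bx=cv2.boxPoints(cv2.minAreaRect(c)); b=toF(onz('top',bx,.027)); print(b,b.mean(0))
ci=bx.mean(0)+.7*(bx-bx.mean(0)); print('z',bydepth('top',ci,d)[:,2])
mm=cv2.erode(m,np.ones((7,7)));v,u=np.nonzero(mm); P=bydepth('top',np.c_[u,v],d)
F=toF(P); A=np.c_[F+[.009,0],np.ones(len(F))]; k=np.linalg.lstsq(A,P[:,2],rcond=None)[0]; print('plane slope x,y, z@nest',k)
shot('scene','s%s.png'%sys.argv[1],(190,150,110,80),7)
E
python3 - <<'E' 2>&1 | grep -v Warn
from h import *
o=ori(1); p=r.get_tcp_pos(); r.movel([p[0]-.02,p[1],.19],o,.3); r.reach(W(-.22,-.12,.12),o)
E
python3 look.py 11 2>&1 | grep -v Warn
```

```text
29.3333
[[-0.09425223  0.0549824 ]
 [ 0.00613431  0.05460358]
 [ 0.00621149 -0.05668476]
 [-0.09443824 -0.05488852]] [-0.04408617 -0.00049682]
z [0.02809279 0.02746209 0.0279848  0.02745857]
plane slope x,y, z@nest [-8.79190185e-01  2.14079266e-01 -5.43157376e-04]
```

View pics/t11.png

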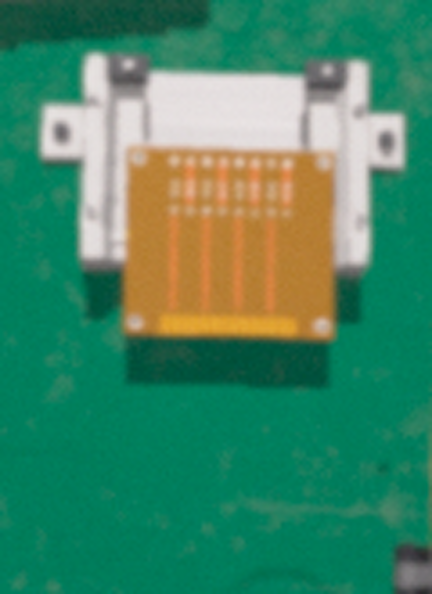

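View pics/s11.png

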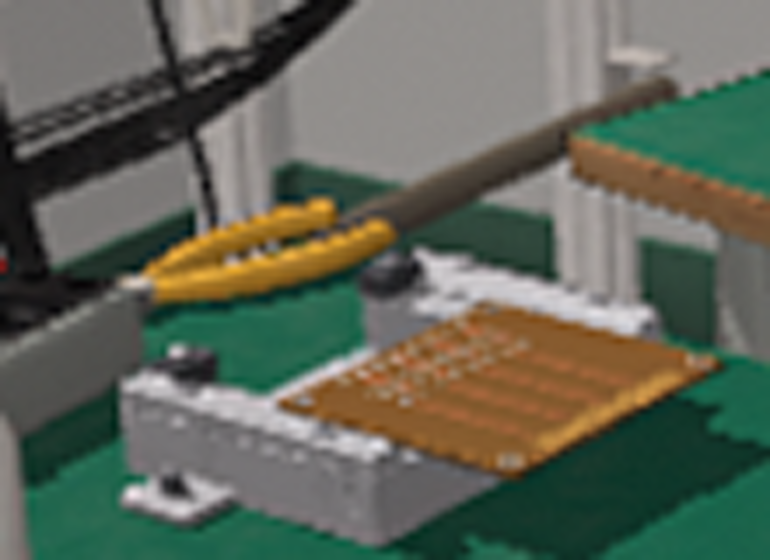

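It lies flat: corner depths are all 27.5–28 mm. It is also square and centred (y −0.5 mm), with x at −44 mm, so 35 mm remain. (The plane fit is bad because its mask included other orange pixels, so I'm ignoring it.) Next I'll push it home.

```bash
cat > home.py <<'E'
from h import *
o=ori(1)
r.reach(W(-.16,-.0005,.06),o); r.movel(W(-.125,-.0005,.016),o,.2)
s=r.movel(W(-.080,-.0005,.016),o,.05,stop_force=12);print(s,toF(r.get_tcp_pos()),r.get_ft_force())
r.sleep(.2);f0=r.get_ft_force()
x=-.076
while x<-.0639:
    r.movel(W(x,-.0005,.016),o,.03); a=np.mean([r.get_ft_force() for _ in range(3)],0)-f0
    print(round(x,4),toF(r.get_tcp_pos()).round(4),a.round(1))
    if -(a[:2]@ex)>6: break
    x+=.001
r.movel(W(-.12,-.0005,.016),o,.15); r.movel(W(-.15,-.02,.08),o,.25); r.reach(W(-.22,-.12,.12),o)
E
python3 home.py 2>&1 | grep -v Warn;python3 look.py 12 2>&1 | grep -v Warn
```

```text
False [-0.08018371 -0.00048488] [-0.26080974 -0.62149776  0.13280439]
-0.076 [-0.0757 -0.0005] [-0.8 -0.4 -1.5]
-0.075 [-0.0749 -0.0005] [-0.7 -0.1 -0.9]
-0.074 [-0.074  -0.0005] [-0.8  0.1 -2.2]
-0.073 [-0.0729 -0.0005] [-0.9 -0.5 -1.7]
-0.072 [-0.0719 -0.0005] [-0.8  1.  -1.2]
-0.071 [-0.0709 -0.0005] [-0.5 -0.1 -1.6]
-0.07 [-0.0699 -0.0005] [-1.5  0.9 -1.6]
-0.069 [-0.0696 -0.0005] [-3.7 -0.6  0.8]
-0.068 [-0.0695 -0.0005] [-8.4 -0.9  4.4]
35.5583
[[-0.06028245  0.0538616 ]
 [ 0.04092756  0.0538156 ]
 [ 0.04150355 -0.05636549]
 [-0.05998717 -0.05476733]] [-0.00945963 -0.0008639 ]
z [0.02746326 0.02872923 0.02936162 0.02429369]
plane slope x,y, z@nest [-0.89134911  0.19213593  0.02941975]
```

View pics/t12.png

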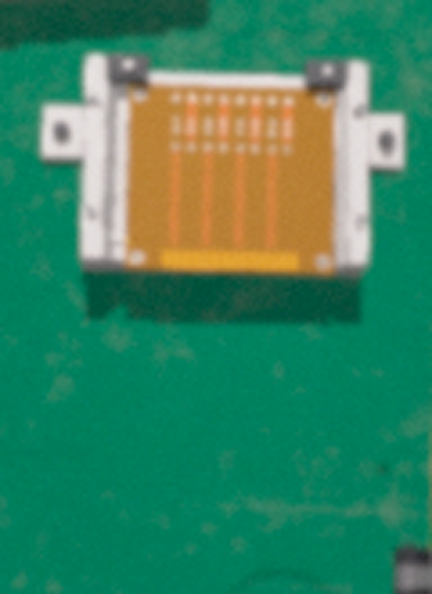

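View pics/s12.png

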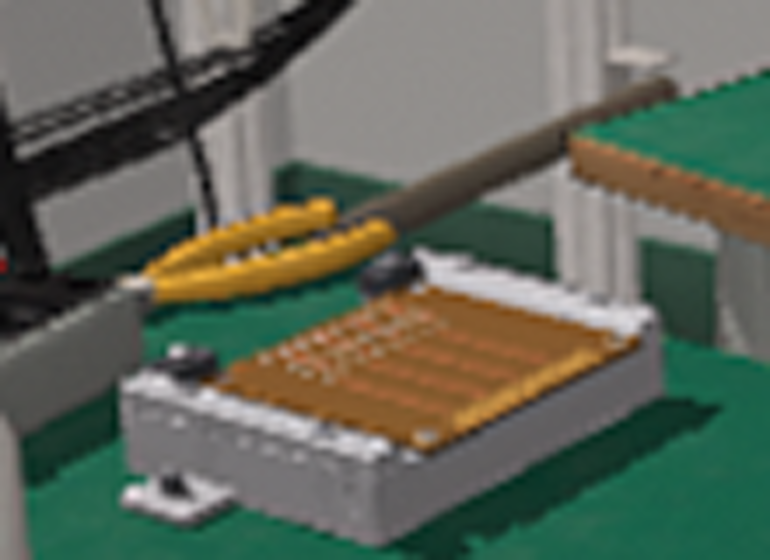

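The board sits against both stops: I felt the stop at 8 N, and its edges measure x −60 and +41 mm in the frame. Before handing in I'll do one clean flatness check over the board pixels and check the bystanders.

```bash
python3 - <<'E' 2>&1 | grep -v Warn
from h import *
im,d=shot('top','t13.png')
g=np.array([W(x,y,.027) for x in np.linspace(-.05,.03,30) for y in np.linspace(-.045,.045,30)])
u=np.unique(np.round(proj('top',g)).astype(int),axis=0); P=bydepth('top',u,d); F=toF(P)
A=np.c_[F+[.009,0],np.ones(len(F))]; k=np.linalg.lstsq(A,P[:,2],rcond=None)[0]; print('slopes',k,'std',np.std(P[:,2]-A@k))
a=cv2.imread('pics/top0.png')
print('bystander diff',[int(cv2.absdiff(a,im)[y0:y1,x0:x1].max(2).mean()) for x0,x1,y0,y1 in((190,225,105,140),(190,212,160,250),(212,248,298,335))])
print(r.get_t()); r.close_job()
E
```

```text
slopes [-1.2778955   0.26342283  0.02962269] std 0.05379100780796835
bystander diff [7, 7, 6]
35.6583
the job is handed in; nothing more can be done
```

The relay board is turned over and home in the soldering frame. I handed the job in at about 36 s of the 72 s allowed; no verdict was reported.

**What I did:**
- Aligned the board with fingertip pushes on its side edges. The first side push came up short, and the push to the wall left it 6 mm off centre, so I nudged it back from the left.
- Pressed it against the wall at about 8–10 N and swung it up in an arc until it stood and tipped over the wall onto the rails.
- Pushed it to the stops with closed fingers. It was never pinched or lifted.

**Last checks:**

| Check | Result |
|---|---|
| Board centre along the frame | x = −9.5 mm by camera and about −8.5 mm from finger contact (target −9 mm) |
| Board centre sideways | y = −0.9 mm |
| Squareness | to about 0.01 rad |
| Stops | firm contact felt at about 8 N |
| Seating | looks flat on the rails in both views, solder side up |
| Robot | clear of the board |
| Bystanders | no visible movement of the roll, screwdriver or bottle between the first and last top views; only noise-level picture differences |

**Check that failed:** the final plane fit for flatness was unusable, with a 54 mm scatter that I put down to missing depth readings. Flatness at the end therefore rests on the pictures and four single-pixel depths of 24–29 mm, which are noisy. Before the final push the same four depths had read 27.5–28 mm.

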